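Plug a relay into the bench tester and run its test

TASK

Take the orange relay out of the tray and plug it fully home in the tester's socket, test lever towards the front, and let go of it. Then run the test with the buttons: blue (reset), green (energise), red (release), white (store), in that order, one at a time, each held fully in for about half a second and let right out before the next. Press no button before the relay is home, keep off the black button, the emergency stop and the signal tower, and leave the grey relays, spray can and pliers as they are.

Things in the scene. Friction and masses are not known exactly. Their poses are not given: they have to be found in the camera images.
- relay: The relay to test, ORANGE housing. Plug-in relay, upright on its plug foot, 76 mm tall: housing 60 (its x) x 40 (its y) x 60 mm high over a tan foot 16 mm high; black test lever 26 x 10 mm, 2 mm proud, across the top at its front (-x) end; 0.11 to 0.22 kg. Origin: centre of the foot's underside, below the housing's centre; z up.
- relay_shoulder (a point): On the orange relay: centre of the housing's underside, 16 mm above its origin; rests on the deck when home. The foot below is two plugs, both 30 mm wide in y: a big one 28 mm long in x centred at x = +10 mm, a small one 10 mm long centred at x = -17 mm, under the lever end; so it fits only one way round.
- relay_front (a point): Point on top of the orange relay's test lever, at x = -21 mm, z = 78 mm of the relay.
- console: Relay tester, fixed grey desk console 220 (its x) x 330 mm (its y), flat deck 75 mm above the bench. Origin: centre of its underside; -x is its front (operator's side). Dark left part (+y) with the socket; light right part with buttons, flat display and, in the rear right corner, the signal tower. Place and yaw vary; it may stand left or right of the tray.
- socket (a point): Middle of the test socket, on the deck, in an aluminium frame (0, 105 mm from the console origin, axes as the console's). Two bevelled slots 18 mm deep, 2.5 mm wider and longer than the relay's plugs: the big one centred 10 mm behind (+x), the small one 17 mm in front (-x). When the relay is home its axes match the console's and its shoulder lies on this point.
- tray: Fixed black open tray 210 x 210 mm, walls 25 mm high, floor 4 mm thick. Three relays stand in it at three places, any in any: two side by side in front (x about -58 mm), some 20 mm apart in y, and one at the rear (x about +55 mm) by itself. Their axes agree with the tray's to 0.1 rad. Origin: centre of its underside.
- grey_a: Another relay, GREY housing, standing in the tray; leave it. Same size and origin as the orange one.
- grey_b: A second GREY relay in the tray; leave it. Same size and origin.
- can: Red spray can with a white band and cap, 52 mm across, 134 mm tall, 0.28 kg, standing on the bench close behind (+x of) the tray, its side some 65 mm from the middle of the rear relay. Origin: centre of its underside.
- pliers: Pliers with red handles, about 160 mm long (its x) and 56 mm wide, 13 mm high, lying behind the console. Origin: about mid-length, on the bench.
- beacon: Fixed signal tower (green, yellow, red drums) on the console deck, 44 mm across, 129 mm tall, top 204 mm above the bench; at x = 84, y = -138 mm from the console origin. Origin: its foot on the deck.
- stop_top (a point): Top of the emergency stop: red mushroom head 40 mm across on a yellow disc, top 35 mm above the deck; front row, furthest from the socket (x -62, y -120 mm). Do not press.
- stop (a joint): Travel of the emergency stop in m: 0 out, 0.006 in; about 4 N starts it.
- blue_top (a point): Blue reset button: rear row, nearest the socket (x 2, y -3 mm from the console origin). Spring button cap, 26 mm across, in a steel collar 42 mm across that stands 12 mm above the deck; this point is the centre of the cap's top face, 22 mm above the deck when out. Goes straight down 6 mm.
- blue (a joint): Travel of the blue button in m: 0 out, 0.006 fully in; 1.5 N starts it, 5 N takes it fully in, and it springs back out.
- black_top (a point): Black lamp-test button, not used in this job: rear row, middle (x 2, y -57 mm). Spring button cap, 26 mm across, in a steel collar 42 mm across that stands 12 mm above the deck; this point is the centre of the cap's top face, 22 mm above the deck when out. Goes straight down 6 mm.
- black (a joint): Travel of the black button in m: 0 out, 0.006 fully in; 1.5 N starts it, 5 N takes it fully in, and it springs back out.
- white_top (a point): White store button: rear row, furthest from the socket (x 2, y -111 mm). Spring button cap, 26 mm across, in a steel collar 42 mm across that stands 12 mm above the deck; this point is the centre of the cap's top face, 22 mm above the deck when out. Goes straight down 6 mm.
- white (a joint): Travel of the white button in m: 0 out, 0.006 fully in; 1.5 N starts it, 5 N takes it fully in, and it springs back out.
- green_top (a point): Green energise button: front row, nearest the socket (x -62, y -3 mm). Spring button cap, 26 mm across, in a steel collar 42 mm across that stands 12 mm above the deck; this point is the centre of the cap's top face, 22 mm above the deck when out. Goes straight down 6 mm.
- green (a joint): Travel of the green button in m: 0 out, 0.006 fully in; 1.5 N starts it, 5 N takes it fully in, and it springs back out.
- red_top (a point): Red release button: front row, middle (x -62, y -57 mm). Spring button cap, 26 mm across, in a steel collar 42 mm across that stands 12 mm above the deck; this point is the centre of the cap's top face, 22 mm above the deck when out. Goes straight down 6 mm.
- red (a joint): Travel of the red button in m: 0 out, 0.006 fully in; 1.5 N starts it, 5 N takes it fully in, and it springs back out.
There are look-alikes about, which are no part of the job. Leave any pink or purple look-alike of the relay alone.

How it is judged:
On the way, in this order (a step that is already met when the one before it is completed fails the run):
1. the orange relay is plugged fully home in the test socket, lever end towards the front, and let go (horizontal distance between relay_shoulder and socket below 0.004 m and z of relay_shoulder in the frame of socket below 0.003 m and angle between relay's own z axis and vertical below 0.06 rad and angle between the x axis of relay and the x axis of console, either way round below 0.12 rad and x of relay_front in the frame of socket below 0 m and contact force between relay and the fingers below 0.1 N and linear speed of relay below 0.02 m/s), for 0.2 s.
2. the blue reset button is held fully in (over 4.5 mm), the others out (value of joint blue above 0.0045 m and value of joint each of black, white, green, red, stop below 0.0015 m and horizontal distance between relay_shoulder and socket below 0.004 m and z of relay_shoulder in the frame of socket below 0.003 m and angle between relay's own z axis and vertical below 0.06 rad and angle between the x axis of relay and the x axis of console, either way round below 0.12 rad and x of relay_front in the frame of socket below 0 m), for 0.25 s.
3. the green energise button is held fully in (over 4.5 mm), the others out (value of joint green above 0.0045 m and value of joint each of blue, black, white, red, stop below 0.0015 m and horizontal distance between relay_shoulder and socket below 0.004 m and z of relay_shoulder in the frame of socket below 0.003 m and angle between relay's own z axis and vertical below 0.06 rad and angle between the x axis of relay and the x axis of console, either way round below 0.12 rad and x of relay_front in the frame of socket below 0 m), for 0.25 s.
4. the red release button is held fully in (over 4.5 mm), the others out (value of joint red above 0.0045 m and value of joint each of blue, black, white, green, stop below 0.0015 m and horizontal distance between relay_shoulder and socket below 0.004 m and z of relay_shoulder in the frame of socket below 0.003 m and angle between relay's own z axis and vertical below 0.06 rad and angle between the x axis of relay and the x axis of console, either way round below 0.12 rad and x of relay_front in the frame of socket below 0 m), for 0.25 s.
5. the white store button is held fully in (over 4.5 mm), the others out (value of joint white above 0.0045 m and value of joint each of blue, black, green, red, stop below 0.0015 m and horizontal distance between relay_shoulder and socket below 0.004 m and z of relay_shoulder in the frame of socket below 0.003 m and angle between relay's own z axis and vertical below 0.06 rad and angle between the x axis of relay and the x axis of console, either way round below 0.12 rad and x of relay_front in the frame of socket below 0 m), for 0.25 s.
At the end, for the whole second after the job is handed in: Orange relay home in the socket (4 mm centred, shoulder within 3 mm of the deck, 0.06 rad upright, 0.12 rad in line, lever to the front), at rest; all buttons and the stop out (under 1.5 mm); grey relays, spray can and pliers within 20 mm of their starts, greys and can upright (0.15 rad) (horizontal distance between relay_shoulder and socket below 0.004 m and z of relay_shoulder in the frame of socket below 0.003 m and angle between relay's own z axis and vertical below 0.06 rad and angle between the x axis of relay and the x axis of console, either way round below 0.12 rad and x of relay_front in the frame of socket below 0 m and linear speed of relay below 0.01 m/s and value of joint each of blue, black, white, green, red, stop below 0.0015 m and distance of each of grey_a, grey_b, can, pliers from where it was at the start of the episode below 0.02 m and angle between each of grey_a, grey_b, can's own z axis and vertical below 0.15 rad); the robot touches nothing.
It fails at once if a button is pressed (over 2.5 mm) while the orange relay is not home (value of joint any of blue, black, white, green, red above 0.0025 m and distance between relay_shoulder and socket above 0.008 m).
It fails at once if the black button or the emergency stop is pressed (over 2 mm) (value of joint any of black, stop above 0.002 m).
It fails at once if two buttons are in (over 2.5 mm) at the same time (value of joint each of blue, black above 0.0025 m or value of joint each of blue, white above 0.0025 m or value of joint each of blue, green above 0.0025 m or value of joint each of blue, red above 0.0025 m or value of joint each of black, white above 0.0025 m or value of joint each of black, green above 0.0025 m or value of joint each of black, red above 0.0025 m or value of joint each of white, green above 0.0025 m or value of joint each of white, red above 0.0025 m or value of joint each of green, red above 0.0025 m).
It fails at once if the signal tower is bumped (over 4 N) (contact force between beacon and anything else above 4 N).
It fails at once if a grey relay, the spray can or the pliers is pushed more than 20 mm, or a relay or the can tipped (distance of any of grey_a, grey_b, can, pliers from where it was at the start of the episode above 0.02 m or angle between any of grey_a, grey_b, can's own z axis and vertical above 0.3 rad).
It also fails if it takes over 61 s, if anything falls off the work surface, if the arm or the gripper's body presses on something with over 40 N, if the wrist force passes 120 N, or if a joint passes its speed limit or range.

ROBOT

A 6-joint arm with a two-finger parallel gripper is mounted at the origin on the work surface. World frame = base frame: x ahead of the robot, y to its left, z up, the work surface at z = 0. Lengths are in m, angles in rad, forces in N, time in s.
With the tool pointing down it reaches from about 0.425 to 1.125 m from the base axis. Payload 14.9 kg.
Tool frame: the origin (TCP) lies midway between the tips of the shut fingers; the grasp point (between the pads) lies arm.grip_depth behind it (arm.grip_depth is the distance from the TCP to the grasp point, in m); z points along the fingers, y is the line along which they close (so a half turn about z gives the same grasp; the last joint's range is limited). The gripper opens to 91 mm and grips with 3 to 60 N. Pads are 32 mm wide; open, the fingers measure 118 mm over their backs; the gripper's body (76 mm by 178 mm) begins 60 mm behind the grasp point.
Start: joints at [-0.033, 0.379, 1.734, -0, 1.028, -0.033], TCP at [0.7, -0, 0.214] pointing down, gripper open.
Joint ranges: [-2.77, 2.77], [-0.74, 2.19], [0, 2.66], [-1.06, 4.2], [0.31, 2.87], [-3.08, 3.08]. Speed limits (rad/s): [1.89, 1.89, 2.39, 3.14, 3.14, 3.14].

INTERFACE

Orientations are given as a unit quaternion [w, x, y, z].
In Python, from cell import readout, cams, arm, spotter gives the robot as it stands.
- The arm moves only by the shell command python3 -m creep 'ROWS' [OPENING]. ROWS is JSON, a list of rows, each a list of 2 entries, a list of its own where there are three numbers: the shift along the tool's x, y, z in units of 400 mm (1.0 is 400 mm), then the turn, a rotation vector about the tool's x, y, z in units of pi/2 rad (1.0 is pi/2 rad). A call has 1 to 12 rows; each row is the pose to reach, as a shift and turn from the pose commanded when the call began, along the tool's axes at that moment; what a row does not reach only later rows make up. A row lasts 1/8 s, in which the tool goes at most 62.5 mm and 10.7 degrees, less where a joint would pass 70% of its speed; a pose out of reach is approached as far as the arm can. A call with a number of a shift or a turn outside -1 to 1 is refused whole. A call with a gripper value outside its range is refused whole. OPENING is the opening, from -1 (shut) to 1 (fully open), set as the call begins (- or left out, the last holds). The fingers move at their own pace and stop on an object; the grip force is fixed at half the most. Time passes only in rows, so rows that repeat a pose let the fingers close. It gives the time, the measured TCP pose, the force, the opening and the grip force at its end, in the units of the state.
- readout.read_state(): the state, without advancing time (a new reading comes with each control period).
- cams.get_image(name): name is "scene" or "side" or "wrist"; returns the picture (480x640x3 uint8, red, green, blue); there is no depth.
- cams.get_calibration(name): a dict with "fx", "fy", "cx", "cy" (pixels), "dist_coeffs" ([k1, k2, p1, p2, k3] as OpenCV has them; the pictures are not rectified), "rvec" (rotation vector, rad) and "tvec" (3), from world to camera coordinates, as OpenCV has them. Camera axes: x right, y down, z forward; pixel columns grow to the right and rows downward; lengths in m; the calibration is good to about 2 mm. A picture is of the moment at which its call begins: read the wrist's pose just before it. get_calibration takes no time and is no camera call; for the wrist camera it gives the pose at the moment of the call.
- arm.hand_in(): hands the job in; it is judged then, once.
Trained networks look in the newest picture that a camera, given by its name, has taken for a name from the list of things; names that differ only in an ending like _2 or _b are one class to them, and where a whole thing is asked for, a point or a joint stands for the part that bears it (a point fixed in the world has none). Each returns a list of dicts, best first, with "p" (0 to 1); they miss things now and then, are a little off and sometimes report something else, mostly with a low value. They report only what shows in the picture. A call takes as long as a camera call. They do not tell look-alikes from the thing itself.
- spotter.search_frame(query, camera): "rect" ([left, top, right, bottom] in pixels, round what is visible of it).
The state is a dict: "t": time; "joint_pos": joint angles; "qd": joint speeds; "joint_torque": joint torques, N m; "tool_pos": TCP position; "tool_rot": TCP orientation; "force": force on the tool from outside, world axes, zero at the start; "wrist_torque": the same for the moment, N m; "opening": finger opening in m; "finger_force": force on a finger pad.
Only numpy, scipy, OpenCV 4.12 (cv2) and the standard library are available. Lean on these libraries where they do the work, as an engineer would, in place of code of your own. Each camera call takes 0.05 s, during which the arm holds its last target. There are 200 camera calls.

## Working session

There is one attempt and no reset: what is moved stays moved. The work goes in short steps, Python scripts to look and compute and a shell command to move; the robot and the scene stay as the last step left them, time stands still between calls to the robot, and variables do not carry over. Pictures are saved under pics/ and viewed, at most 10 in all, crops included, and the job is handed in when it is done.

```bash
mkdir -p pics; ls; python3 - <<'E'
from cell import readout, cams, arm, spotter
import cv2,numpy as np
print(readout.read_state(), arm.grip_depth)
ims=[]
for n in ("scene","side","wrist"):
    im=cams.get_image(n); cv2.imwrite(f"pics/{n}0.png",im[:,:,::-1])
    c=cams.get_calibration(n); R=cv2.Rodrigues(np.array(c["rvec"]))[0]
    print(n,c, -R.T@np.array(c["tvec"]).ravel())
    for q in ("relay","console","tray"):
        print(q,[(d["p"],np.round(d["rect"])) for d in spotter.search_frame(q,n)])
E
```

```text
pics
{'t': 0.0, 'joint_pos': array([-3.32914893e-02,  3.79410117e-01,  1.73483484e+00,  2.28467135e-06,
        1.02851271e+00, -3.33097076e-02]), 'qd': array([ 7.96352941e-04,  3.72287790e-04,  3.03403786e-05,  7.96008499e-05,
       -1.32054394e-03, -6.09696205e-04]), 'joint_torque': array([ 6.45993277e-04, -7.63727903e+01, -4.34372771e+01,  6.49972307e-02,
        4.23743343e-02, -1.55693674e-04]), 'tool_pos': array([6.99565144e-01, 1.52706913e-05, 2.13260403e-01]), 'tool_rot': array([-4.26045672e-04,  7.07100637e-01,  7.07112685e-01, -3.97235754e-04]), 'force': array([0.47074191, 0.86811849, 0.62344559]), 'wrist_torque': array([-0.01988591, -0.03858413, -0.01750754]), 'finger_force': 0.0, 'opening': 0.09126358046463896} 0.0188
scene {'fx': 475.4958850520493, 'fy': 475.4958850520493, 'cx': 308.9320719300932, 'cy': 247.52656925356436, 'dist_coeffs': array([-0.03143622,  0.        ,  0.        ,  0.        ,  0.        ]), 'rvec': array([ 1.18809896,  2.21149772, -1.04575301]), 'tvec': array([ 0.3368013 , -0.20054152,  1.3094363 ])} [1.14580688 0.3374382  0.66448288]
relay [(0.94, a
[... 632 characters left out ...]
 474., 376.])), (0.86, array([343., 291., 380., 338.])), (0.68, array([383., 368., 428., 405.])), (0.32, array([325., 279., 351., 321.]))]
console [(0.69, array([162., 136., 308., 264.]))]
tray [(0.77, array([291., 244., 430., 364.]))]
wrist {'fx': 330.44839662424545, 'fy': 330.44839662424545, 'cx': 319.44613271786415, 'cy': 239.04571574170674, 'dist_coeffs': array([-0.05032336,  0.        ,  0.        ,  0.        ,  0.        ]), 'rvec': array([-2.86107550e+00,  4.48972918e-04, -5.32127358e-05]), 'tvec': array([-0.70016937, -0.0294907 ,  0.39105586])} [0.70016283 0.07971501 0.38399096]
relay []
console [(0.63, array([249.,   1., 306.,  96.]))]
tray [(0.79, array([155., 269., 275., 398.]))]
```

View pics/scene0.png

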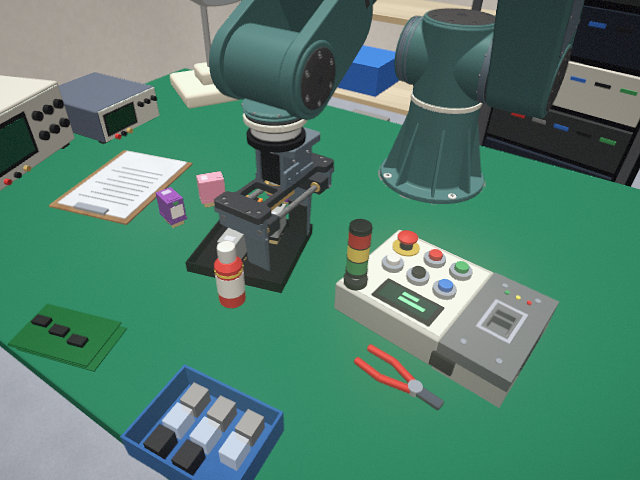

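View pics/side0.png

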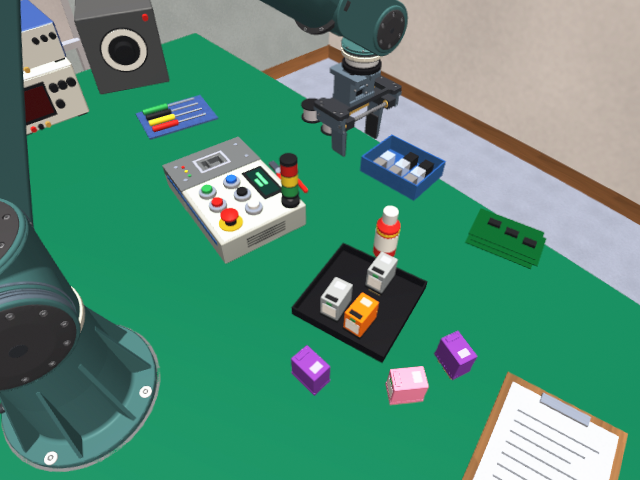

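The scene picture shows the console at right, with the stop at (407,240), green (461,268) and blue (445,287). The side picture shows the orange relay at (362,314), grey relays at (336,298) and (382,271), and the can at (387,235). I'll fit the poses next.

```bash
cat > h.py <<'E'
import cv2,numpy as np
from scipy.optimize import least_squares
from cell import readout,cams,arm,spotter
def proj(c,P):
    return cv2.projectPoints(np.array(P,float).reshape(-1,1,3),np.array(c["rvec"]),np.array(c["tvec"]),
      np.array([[c["fx"],0,c["cx"]],[0,c["fy"],c["cy"]],[0,0,1]]),np.array(c["dist_coeffs"]))[0].reshape(-1,2)
def place(p,P):
    P=np.array(P,float); s,k=np.sin(p[2]),np.cos(p[2])
    return np.c_[p[0]+k*P[:,0]-s*P[:,1],p[1]+s*P[:,0]+k*P[:,1],P[:,2]]
def fit(obs,p0,free_z=False):
    # obs: list of (calib, model points (z world), pixels)
    f=lambda p: np.concatenate([(proj(c,place(p,P))-np.array(u)).ravel() for c,P,u in obs])
    r=least_squares(f,p0,loss="soft_l1"); return r.x,np.abs(r.fun).reshape(-1,2)
def backproj(c,uv,z):
    K=np.array([[c["fx"],0,c["cx"]],[0,c["fy"],c["cy"]],[0,0,1]])
    n=cv2.undistortPoints(np.array([[uv]],float),K,np.array(c["dist_coeffs"])).ravel()
    R=cv2.Rodrigues(np.array(c["rvec"]))[0]; o=-R.T@np.array(c["tvec"]).ravel(); d=R.T@np.r_[n,1]
    return o+d*(z-o[2])/d[2]
E
python3 - <<'E'
from h import *
D=.097
M=dict(blue=(.002,-.003,D),black=(.002,-.057,D),white=(.002,-.111,D),green=(-.062,-.003,D),red=(-.062,-.057,D),stop=(-.062,-.12,.110),sock=(0,.105,.078))
s=dict(blue=(445,286),black=(419,271),white=(393,259),green=(461,267),red=(435,254),stop=(408,237),sock=(502,321))
d=dict(blue=(232,180),black=(242,191),white=(254,206),green=(207,189),red=(217,202),stop=(230,214),sock=(211,160))
cs,cd=cams.get_calibration("scene"),cams.get_calibration("side")
P=list(M.values())
p,r=fit([(cs,P,list(s.values())),(cd,P,list(d.values()))],[.7,.3,0]); print("console",p,r.round(1).tolist())
for n,uv in (("orange",(362,303)),("greyL",(337,287)),("greyrear",(383,261))): print(n,backproj(cd,uv,.078))
for n,uv in (("tray near",(383,357)),("left",(293,308)),("far",(345,244)),("right",(427,285))): print(n,backproj(cd,uv,.025))
im=cv2.imread("pics/side0.png")
cv2.imwrite("pics/crop1.png",cv2.resize(im[240:365,285:435],None,fx=5,fy=4.8,interpolation=cv2.INTER_CUBIC)[:600,:800])
E
```

```text
console [ 0.5044335   0.21514535 -0.11933232] [[0.4, 2.5], [0.7, 0.9], [0.2, 1.6], [0.7, 1.8], [0.4, 1.1], [0.6, 2.9], [0.1, 0.8], [0.5, 4.5], [0.4, 3.3], [0.0, 5.3], [0.2, 3.4], [0.7, 3.6], [0.1, 3.8], [1.0, 0.7]]
orange [ 0.48641599 -0.24433065  0.078     ]
greyL [ 0.47695529 -0.18501324  0.078     ]
greyrear [ 0.59361154 -0.20067031  0.078     ]
tray near [ 0.45722454 -0.33401963  0.025     ]
left [ 0.40246898 -0.13678491  0.025     ]
far [ 0.60289384 -0.08279696  0.025     ]
right [ 0.65169734 -0.28303621  0.025     ]
```

View pics/crop1.png

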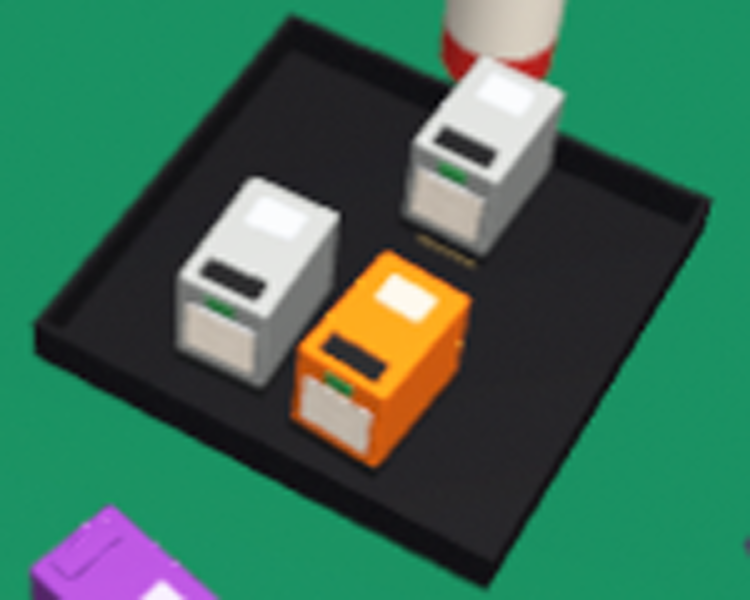

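The crop shows the orange relay in front on the right, its top corners at crop (388,250), (470,297), (378,398) and (300,347), lever end towards the robot. The tray stands clear of the gripper's path.

```bash
python3 - <<'E'
from h import *
cd=cams.get_calibration("side")
u=[(285+a/5-.4,240+b/4.8-.4) for a,b in ((388,250),(470,297),(378,398),(300,347))]
P=[(.03,.02,.08),(.03,-.02,.08),(-.03,-.02,.08),(-.03,.02,.08)]
p,r=fit([(cd,P,u)],[.49,-.24,0]);print(p,r.round(1).tolist())
t=np.array(readout.read_state()["tool_pos"]); print((p[1]-t[1])/.4,(p[0]-t[0])/.4,p[2])
E
```

```text
[ 0.47860431 -0.2502786   0.16094808] [[0.3, 0.5], [0.4, 0.4], [0.8, 0.4], [1.0, 0.4]]
-0.6256480587766661 -0.5535832063069258 0.16094808336917266
```

```bash
python3 -m creep '[[[-0.1,-0.09,0],[0,0,0]],[[-0.22,-0.2,0],[0,0,-0.05]],[[-0.34,-0.3,0],[0,0,-0.1]],[[-0.45,-0.4,0],[0,0,-0.1]],[[-0.55,-0.5,0],[0,0,-0.1]],[[-0.625,-0.553,0],[0,0,-0.1]],[[-0.625,-0.553,0],[0,0,-0.1]],[[-0.625,-0.553,0],[0,0,-0.1]]]' 1; python3 - <<'E'
from h import *
im=cams.get_image("wrist");cv2.imwrite("pics/w1.png",im[:,:,::-1])
print(spotter.search_frame("relay","wrist"))
s=readout.read_state();print(s["tool_pos"],s["tool_rot"],s["t"])
E
```

```text
t: 1.6
tool_pos: [0.4791, -0.2498, 0.2141]
tool_rot: [0.0, 0.65, 0.76, 0.0]
force: [-0.8, 0.5, 0.1]
opening: 0.0915
finger_force: 0.0
[{'rect': [285.1, 198.9, 353.6, 251.4], 'p': 0.97}, {'rect': [327.3, 352.3, 382.7, 378.9], 'p': 0.91}, {'rect': [229.5, 304.7, 293.7, 380.2], 'p': 0.77}, {'rect': [146.8, 183.0, 209.8, 255.9], 'p': 0.7}]
[ 0.47939937 -0.24940008  0.21396751] [6.18521589e-05 6.49090279e-01 7.60711380e-01 4.34874455e-05] 1.7
```

View pics/w1.png

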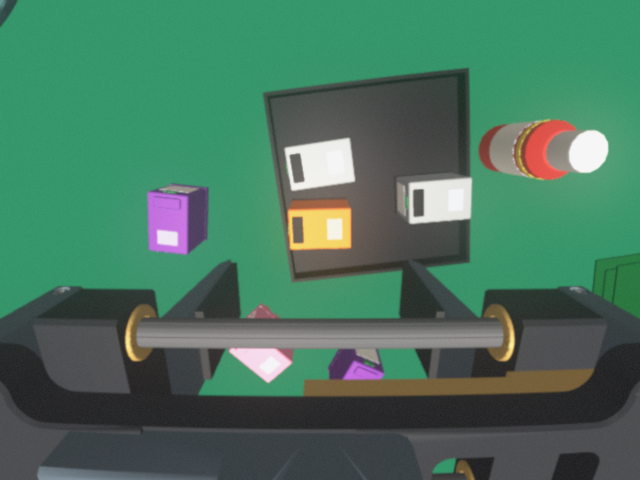

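The wrist picture shows the orange relay's top at (288–351, 201–248), with its lever at the left (-x). The fingers straddle it slightly below; I'll refine by colour.

```bash
cat >> h.py <<'E'
def relay_fit(im,c,z,p0,vmin=200):
    hsv=cv2.cvtColor(im,cv2.COLOR_RGB2HSV)
    m=cv2.inRange(hsv,(8,150,vmin),(25,255,255))
    n,l,st,_=cv2.connectedComponentsWithStats(m); k=1+np.argmax(st[1:,4])
    h=cv2.convexHull(np.argwhere(l==k)[:,::-1].astype(np.int32).copy())
    box=cv2.boxPoints(cv2.minAreaRect(h)); 
    P=np.array([(.03,.02,z),(.03,-.02,z),(-.03,-.02,z),(-.03,.02,z)])
    q=proj(c,place(p0,P)); u=np.array([box[np.argmin(np.linalg.norm(box-x,axis=1))] for x in q])
    p,r=fit([(c,P,u)],p0); return p,r,u
E
python3 - <<'E'
from h import *
im=cv2.imread("pics/w1.png")[:,:,::-1].copy();c=cams.get_calibration("wrist")
for v in (120,200,235):
    p,r,u=relay_fit(im,c,.08,[.48,-.245,.2],v);print(p,r.round(1).tolist(),u.round().tolist())
s=readout.read_state();t=s["tool_pos"]
R=cv2.Rodrigues(np.array(c["rvec"]))[0];print(-R.T@np.array(c["tvec"]).ravel())
print(proj(c,[[t[0],t[1],.08]]))
hsv=cv2.cvtColor(im,cv2.COLOR_RGB2HSV);print(hsv[195:256:3,318].tolist())
E
```

```text
[ 0.47869071 -0.24513331  0.15740736] [[1.2, 1.8], [0.1, 2.2], [0.1, 2.2], [1.2, 1.8]] [[350.0, 204.0], [350.0, 249.0], [288.0, 249.0], [288.0, 204.0]]
[ 0.47923121 -0.24685472  0.18062841] [[1.0, 0.0], [0.1, 0.0], [0.1, 0.0], [1.1, 0.0]] [[350.0, 207.0], [351.0, 248.0], [289.0, 249.0], [288.0, 208.0]]
[ 0.47920683 -0.24684482  0.17689124] [[1.0, 0.9], [0.0, 1.0], [0.0, 1.0], [1.2, 0.8]] [[350.0, 208.0], [351.0, 247.0], [289.0, 248.0], [288.0, 209.0]]
[ 0.46714376 -0.17064968  0.38405595]
[[319.03271406 231.05487375]]
[[13, 35, 116], [13, 56, 110], [10, 141, 161], [9, 143, 162], [9, 154, 174], [19, 150, 245], [23, 144, 245], [23, 143, 246], [23, 142, 246], [23, 144, 246], [23, 144, 246], [23, 146, 245], [23, 144, 246], [23, 145, 246], [24, 146, 245], [23, 143, 246], [24, 146, 245], [23, 147, 245], [12, 127, 165], [12, 45, 113], [15, 43, 107]]
```

```bash
python3 -m creep '[[[0.005,0,0.12],[0,0,-0.013]],[[0.005,0,0.24],[0,0,-0.013]],[[0.005,0,0.35],[0,0,-0.013]],[[0.005,0,0.42],[0,0,-0.013]],[[0.005,0,0.445],[0,0,-0.013]],[[0.005,0,0.445],[0,0,-0.013]]]' 1; python3 -m creep '[[[0,0,0],[0,0,0]],[[0,0,0],[0,0,0]],[[0,0,0],[0,0,0]],[[0,0,0],[0,0,0]],[[0,0,0],[0,0,0]],[[0,0,0],[0,0,0]]]' -1
```

```text
t: 2.45
tool_pos: [0.4788, -0.2477, 0.036]
tool_rot: [-0.0, 0.641, 0.767, -0.0]
force: [-0.6, -1.2, 0.7]
opening: 0.0915
finger_force: 0.0
t: 3.2
tool_pos: [0.4787, -0.2482, 0.0364]
tool_rot: [0.0, 0.642, 0.767, 0.0]
force: [-0.6, 0.9, 7.9]
opening: 0.0597
finger_force: 30.0
```

```bash
python3 -m creep '[[[0,0,-0.06],[0,0,0]],[[0,0,-0.18],[0,0,0]],[[0,0,-0.3],[0,0,0]],[[0,0,-0.42],[0,0,0]],[[0.05,0.012,-0.5],[0,0,0]],[[0.16,0.04,-0.5],[0,0,0.03]],[[0.29,0.075,-0.5],[0,0,0.08]],[[0.42,0.108,-0.5],[0,0,0.13]],[[0.54,0.14,-0.5],[0,0,0.2]],[[0.6,0.155,-0.5],[0,0,0.2]],[[0.6,0.155,-0.5],[0,0,0.2]]]'
```

```text
t: 4.58
tool_pos: [0.4969, 0.0005, 0.2358]
tool_rot: [-0.0, 0.753, 0.658, -0.0]
force: [-0.8, -0.5, -2.1]
opening: 0.0597
finger_force: 30.0
```

```bash
python3 -m creep '[[[0.1,-0.01,0],[0,0,0]],[[0.24,-0.022,0],[0,0,0]],[[0.38,-0.036,0],[0,0,0]],[[0.47,-0.045,0],[0,0,0]],[[0.5,-0.047,0],[0,0,0]],[[0.5,-0.047,0],[0,0,0]],[[0.5,-0.047,0],[0,0,0]]]';  python3 - <<'E'
from h import *
im=cams.get_image("wrist");cv2.imwrite("pics/w2.png",im[:,:,::-1])
s=readout.read_state();print(s["tool_pos"],s["tool_rot"],s["t"])
E
```

```text
t: 5.45
tool_pos: [0.5058, 0.1986, 0.2358]
tool_rot: [0.0, 0.754, 0.657, -0.0]
force: [0.3, 0.3, -1.9]
opening: 0.0603
finger_force: 30.0
[0.50578771 0.19865164 0.23584796] [ 5.20022970e-06  7.54132649e-01  6.56722105e-01 -1.54817273e-04] 5.5
```

View pics/w2.png

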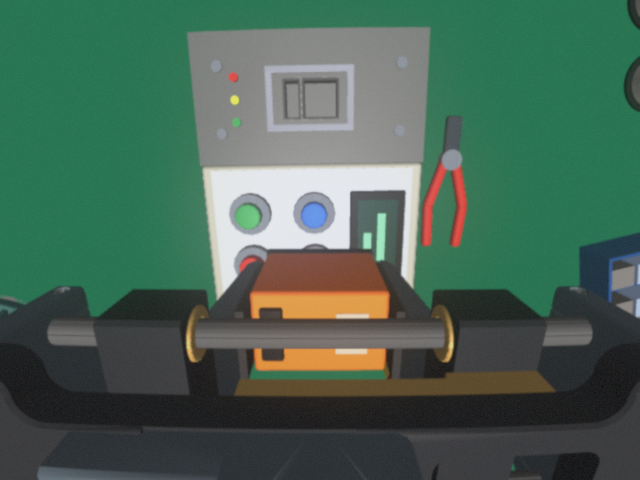

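The wrist picture shows the socket frame at (265–354, 65–131), green at (248,216), blue at (314,215), and the relay held squarely at (252–388, 250–366). I'll enlarge it for exact corners.

```bash
python3 - <<'E'
from h import *
im=cv2.imread("pics/w2.png")
a=cv2.resize(im[55:140,255:365],None,fx=5,fy=5,interpolation=cv2.INTER_CUBIC)   # 550x425
cv2.imwrite("pics/c2.png",a)
hsv=cv2.cvtColor(im,cv2.COLOR_BGR2HSV)
for n,lo,hi in (("green",(50,120,60),(75,255,255)),("blue",(105,120,60),(125,255,255))):
    m=cv2.inRange(hsv,lo,hi); 
    if n=="green": m[:,:225]=0;m[:190]=0
    m[:, :225]=0; m[:, 345:]=0; m[245:]=0
    k,l,st,ce=cv2.connectedComponentsWithStats(m); j=1+np.argmax(st[1:,4]); print(n,st[j],ce[j])
m=cv2.inRange(hsv,(5,120,200),(30,255,255)); k,l,st,ce=cv2.connectedComponentsWithStats(m); print(sorted(st[1:].tolist(),key=lambda x:-x[4])[:3])
g=cv2.cvtColor(im,cv2.COLOR_BGR2GRAY); print(hsv[240:372:4,350].tolist())
E
```

```text
Traceback (most recent call last):
ValueError: attempt to get argmax of an empty sequence
```

View pics/c2.png

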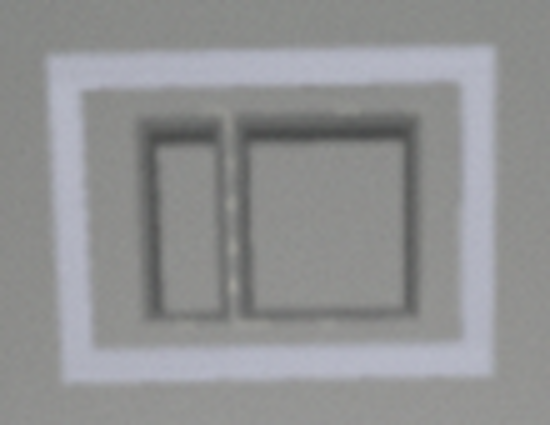

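The crop shows the socket frame's outer corners at crop (47,57), (496,47), (493,373), (65,381), and two slots, small on the left (front).

```bash
cat > m.py <<'E'
from h import *
im=cv2.imread("pics/w2.png");hsv=cv2.cvtColor(im,cv2.COLOR_BGR2HSV);c=cams.get_calibration("wrist")
ce=[]
for x,y in ((248,216),(314,215)):
    ref=hsv[y-3:y+4,x-3:x+4].reshape(-1,3).mean(0)
    w=hsv[y-20:y+21,x-20:x+21].astype(float); m=((abs(w[...,0]-ref[0])<10)&(w[...,1]>ref[1]*.6)).astype(np.uint8)
    k,l,st,q=cv2.connectedComponentsWithStats(m); j=l[20,20]; ce.append(q[j]+[x-20,y-20]); print(ref.round(),st[j],ce[-1].round(1))
full=lambda A:[(255+(a+.5)/5-.5,55+(b+.5)/5-.5) for a,b in A]
out=full([(47,57),(496,47),(493,373),(65,381)]);inn=full([(82,92),(460,82),(462,340),(95,347)])
sl=full([(138,117),(418,115),(416,320),(148,320)])
def f(q):
    p=q[:3];R=lambda a,b,dx:[(-a+dx,.105+b,.075),(a+dx,.105+b,.075),(a+dx,.105-b,.075),(-a+dx,.105-b,.075)]
    P=R(q[3],q[4],0)+R(q[5],q[6],0)+R(q[7],q[8],.001)+[(-.062,-.003,.097),(.002,-.003,.097)]
    return (proj(c,place(p,P))-np.array(out+inn+sl+ce)).ravel()
r=least_squares(f,[.505,.215,-.12,.04,.03,.033,.024,.026,.018],loss="soft_l1");print("console",r.x.round(4),r.fun.round(1).reshape(-1,2).tolist())
S=place(r.x[:3],[(0,.105,.075)])[0];print("socket",S)
s=readout.read_state();T=s["tool_pos"];w=s["tool_rot"];ty=np.arctan2(-(w[1]**2-w[2]**2),2*w[1]*w[2]);print("tool yaw",ty)
# relay in hand: bright top face
zt=T[2]+.0436
m=cv2.inRange(hsv,(5,100,200),(30,255,255)); m[:,:225]=0;m[:,410:]=0
rows=np.where(m[285:380].sum(1)>255*40)[0]+285; cols=np.where(m[285:315].sum(0)>255*8)[0]; print("face rows",rows[0],rows[-1],"cols",cols[0],cols[-1])
uc=(cols[0]+cols[-1])/2
E1=backproj(c,(uc,rows[0]-.5),zt);E2=backproj(c,(uc,rows[-1]+.5),zt);tx=np.array([-np.sin(ty),np.cos(ty)]);tyv=np.array([np.cos(ty),np.sin(ty)])
print("edges along tool x",(E1-T)[:2]@tx,(E2-T)[:2]@tx,"mid y",(E1-T)[:2]@tyv)
d=S[:2]-T[:2];print("socket in tool x,y units",d@tx/.4,d@tyv/.4,"dyaw units tool z",-(r.x[2]-ty)/(np.pi/2))
E
python3 m.py
```

```text
[ 66. 112. 195.] [  7   8  26  25 509] [247.4 216.2]
[109. 140. 233.] [  7   7  26  27 538] [313.6 215. ]
console [ 0.5007  0.2163 -0.1211  0.0411  0.0287  0.0349  0.0227  0.0257  0.018 ] [[0.1, -0.1], [-0.1, 0.1], [0.1, 0.0], [-0.2, 0.0], [0.1, -0.2], [0.3, 0.3], [-0.2, 0.1], [-0.0, 0.0], [0.2, -0.0], [-0.2, -0.7], [0.3, -1.0], [-0.1, 0.1], [-0.5, 0.7], [0.2, 0.7]]
socket [0.5134019  0.32050353 0.075     ]
tool yaw -0.13786847822986834
face rows 292 369 cols 252 387
edges along tool x 0.020464667677084727 -0.018312870190216962 mid y 5.591502070860864e-05
socket in tool x,y units 0.30435524556451915 -0.023011051758398845 dyaw units tool z -0.01069323274579253
```

```bash
python3 -m creep '[[[0.08,-0.006,0],[0,0,-0.01]],[[0.2,-0.016,0],[0,0,-0.01]],[[0.28,-0.022,0.05],[0,0,-0.01]],[[0.302,-0.023,0.15],[0,0,-0.01]],[[0.302,-0.023,0.25],[0,0,-0.01]],[[0.302,-0.023,0.28],[0,0,-0.01]],[[0.302,-0.023,0.29],[0,0,-0.01]],[[0.302,-0.023,0.29],[0,0,-0.01]]]';  python3 - <<'E'
from h import *
im=cams.get_image("wrist");cv2.imwrite("pics/w3.png",im[:,:,::-1])
im=cams.get_image("side");cv2.imwrite("pics/s3.png",cv2.resize(im[120:260,150:310,::-1],None,fx=4,fy=4,interpolation=cv2.INTER_CUBIC))
E
```

```text
t: 6.5
tool_pos: [0.5139, 0.3208, 0.1212]
tool_rot: [0.0, 0.749, 0.663, 0.001]
force: [0.7, 0.4, -1.4]
opening: 0.0598
finger_force: 30.0
```

View pics/w3.png

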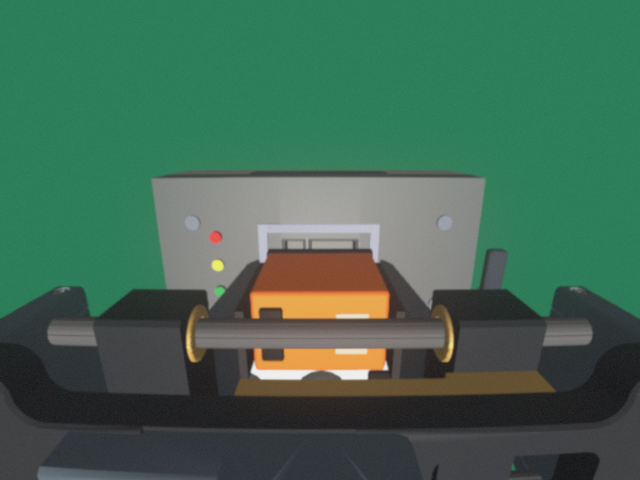

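The relay hangs centred over the frame (258–379), about 13 mm above the deck. I'll lower it while watching the force.

```bash
python3 -m creep '[[[0,0,0.01],[0,0,0]],[[0,0,0.02],[0,0,0]],[[0,0,0.03],[0,0,0]],[[0,0,0.04],[0,0,0]],[[0,0,0.045],[0,0,0]],[[0,0,0.045],[0,0,0]]]'
```

```text
t: 7.35
tool_pos: [0.513, 0.3207, 0.1017]
tool_rot: [-0.0, 0.749, 0.663, -0.0]
force: [-0.2, 0.0, -1.4]
opening: 0.0603
finger_force: 30.0
```

```bash
python3 -m creep '[[[0,0,0.008],[0,0,0]],[[0,0,0.016],[0,0,0]],[[0,0,0.022],[0,0,0]],[[0,0,0.026],[0,0,0]],[[0,0,0.026],[0,0,0]],[[0,0,0.026],[0,0,0]]]'
```

```text
t: 8.1
tool_pos: [0.5131, 0.3208, 0.0915]
tool_rot: [0.0, 0.749, 0.663, 0.0]
force: [-0.8, 0.2, -1.1]
opening: 0.0596
finger_force: 30.0
```

```bash
python3 -m creep '[[[0,0,0.003],[0,0,0]],[[0,0,0.003],[0,0,0]],[[0,0,0.003],[0,0,0]]]'; python3 -m creep '[[[0,0,0.003],[0,0,0]],[[0,0,0.003],[0,0,0]],[[0,0,0.003],[0,0,0]]]'
```

```text
t: 8.48
tool_pos: [0.5132, 0.3208, 0.0914]
tool_rot: [-0.0, 0.749, 0.663, -0.0]
force: [-6.6, -3.5, 16.5]
opening: 0.06
finger_force: 30.0
t: 8.85
tool_pos: [0.5133, 0.321, 0.0912]
tool_rot: [-0.0, 0.748, 0.663, -0.0]
force: [-12.9, -6.8, 32.0]
opening: 0.0604
finger_force: 30.0
```

Contact came at exactly the predicted home height, so I'll let go, rise and check.

```bash
python3 -m creep '[[[0,0,-0.006],[0,0,0]],[[0,0,-0.006],[0,0,0]],[[0,0,-0.006],[0,0,0]],[[0,0,-0.006],[0,0,0]],[[0,0,-0.006],[0,0,0]]]' 1; python3 -m creep '[[[0,0,-0.06],[0,0,0]],[[0,0,-0.18],[0,0,0]],[[-0.1,0,-0.3],[0,0,0]],[[-0.22,0,-0.36],[0,0,0]],[[-0.3,0,-0.36],[0,0,0]],[[-0.3,0,-0.36],[0,0,0]],[[-0.3,0,-0.36],[0,0,0]]]';  python3 - <<'E'
from h import *
im=cams.get_image("wrist");cv2.imwrite("pics/w4.png",im[:,:,::-1])
c=cams.get_calibration("wrist");s=readout.read_state();print(s["tool_pos"])
p,r,u=relay_fit(im,c,.151,[.5134,.3205,-.121]);print(p,r.round(1).tolist(),u.tolist())
E
```

```text
t: 9.48
tool_pos: [0.5131, 0.3207, 0.0914]
tool_rot: [-0.0, 0.749, 0.663, -0.0]
force: [-0.1, 0.8, -0.4]
opening: 0.0913
finger_force: 0.0
t: 10.35
tool_pos: [0.4988, 0.202, 0.2355]
tool_rot: [-0.0, 0.749, 0.663, 0.0]
force: [0.6, 0.1, 0.3]
opening: 0.0913
finger_force: 0.0
[0.49874888 0.20226018 0.23537261]
[ 0.51278768  0.31731206 -0.12097366] [[4.1, 1.7], [2.5, 4.5], [2.5, 4.5], [4.1, 1.7]] [[358.0, 64.0], [358.0, 117.0], [281.0, 117.0], [281.0, 64.0]]
```

View pics/w4.png

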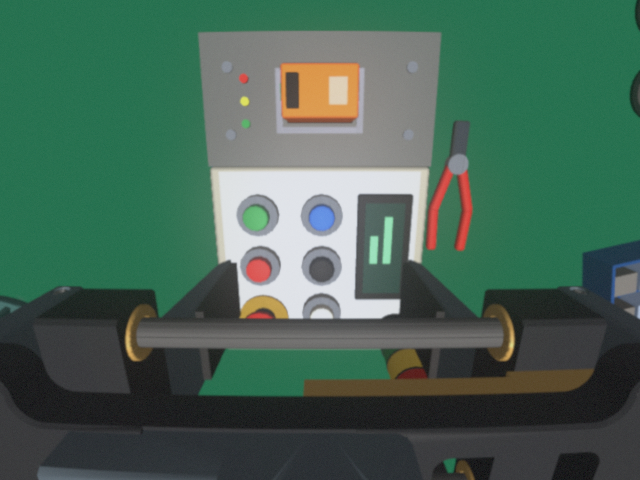

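The wrist picture shows the relay seated in the frame, lever to the left (front), with green at (256,217), blue (321,217), red (258,269), black (321,267) and the stop at (262,318). I'll turn the shut gripper a quarter so that its body stays off the tower when pressing.

```bash
python3 -m creep '[[[0.028,0.006,0],[0,0,-0.1]],[[0.028,0.006,0],[0,0,-0.2]],[[0.028,0.006,0],[0,0,-0.3]],[[0.028,0.006,0],[0,0,-0.4]],[[0.028,0.006,0],[0,0,-0.5]],[[0.028,0.006,0],[0,0,-0.6]],[[0.028,0.006,0],[0,0,-0.7]],[[0.028,0.006,0],[0,0,-0.8]],[[0.028,0.006,0],[0,0,-0.9]],[[0.028,0.006,0],[0,0,-1]],[[0.028,0.006,0],[0,0,-1]],[[0.028,0.006,0],[0,0,-1]]]' -1; python3 - <<'E'
from h import *
s=readout.read_state();T=s["tool_pos"];print(T,s["tool_rot"],s["joint_pos"],s["opening"])
for n,P in dict(blue=(.002,-.003),green=(-.062,-.003),red=(-.062,-.057),white=(.002,-.111)).items():
    q=place([.5007,.2163,-.1211],[P+(.097,)])[0];R=cv2.Rodrigues(np.zeros(3))[0]
    w,x,y,z=s["tool_rot"];from scipy.spatial.transform import Rotation as Ro
    print(n,q,(Ro.from_quat([x,y,z,w]).inv().apply(q-T)/.4).round(4))
E
```

```text
t: 11.9
tool_pos: [0.5024, 0.2129, 0.2354]
tool_rot: [-0.0, 0.062, 0.998, -0.0]
force: [0.1, 1.2, 0.4]
opening: 0.0007
finger_force: 0.0
[0.50236063 0.21293034 0.2353524 ] [-1.36057796e-04  6.18680190e-02  9.98084329e-01 -5.25191560e-05] [ 3.58180439e-01  1.08630710e-01  2.03381329e+00  1.79206575e-05
  9.99439950e-01 -1.08881047e+00] 0.0006805896047763888
blue [0.50232294 0.21308036 0.097     ] [0.     0.0004 0.3459]
green [0.43879165 0.22081183 0.097     ] [ 0.16   -0.      0.3459]
red [0.43226823 0.16720731 0.097     ] [ 0.1597 -0.135   0.3459]
white [0.48927608 0.10587132 0.097     ] [-0.0007 -0.2696  0.3459]
```

```bash
python3 -m creep '[[[0,0,0.13],[0,0,0]],[[0,0,0.26],[0,0,0]],[[0,0,0.33],[0,0,0]],[[0,0,0.35],[0,0,0]],[[0,0,0.362],[0,0,0]],[[0,0,0.362],[0,0,0]],[[0,0,0.362],[0,0,0]],[[0,0,0.362],[0,0,0]]]'; python3 -m creep '[[[0,0,0],[0,0,0]],[[0,0,0],[0,0,0]]]'
```

```text
t: 12.9
tool_pos: [0.503, 0.2128, 0.0917]
tool_rot: [0.001, 0.061, 0.998, 0.0]
force: [-2.3, 1.4, 4.9]
opening: 0.0003
finger_force: 2.3
t: 13.15
tool_pos: [0.503, 0.2127, 0.0912]
tool_rot: [0.001, 0.061, 0.998, 0.0]
force: [-0.6, 1.5, 7.1]
opening: 0.0003
finger_force: 3.8
```

```bash
python3 -m creep '[[[0,0,0.002],[0,0,0]],[[0,0,0.002],[0,0,0]],[[0,0,-0.03],[0,0,0]],[[0,0,-0.09],[0,0,0]],[[0.08,0,-0.1],[0,0,0]],[[0.16,0,-0.1],[0,0,0]],[[0.16,0,-0.1],[0,0,0]],[[0.16,0,-0.1],[0,0,0]]]'; python3 -m creep '[[[0,0,0.06],[0,0,0]],[[0,0,0.09],[0,0,0]],[[0,0,0.102],[0,0,0]],[[0,0,0.102],[0,0,0]],[[0,0,0.102],[0,0,0]],[[0,0,0.102],[0,0,0]],[[0,0,0.102],[0,0,0]],[[0,0,0.102],[0,0,0]]]'
```

```text
t: 14.15
tool_pos: [0.4396, 0.2204, 0.1311]
tool_rot: [0.0, 0.06, 0.998, 0.0]
force: [-0.5, -0.8, -0.5]
opening: 0.0005
finger_force: 0.0
t: 15.15
tool_pos: [0.4394, 0.2201, 0.091]
tool_rot: [-0.0, 0.06, 0.998, -0.0]
force: [-7.1, -5.6, 21.0]
opening: 0.0005
finger_force: 10.6
```

```bash
python3 -m creep '[[[0,0,-0.03],[0,0,0]],[[0,0,-0.09],[0,0,0]],[[0,-0.06,-0.1],[0,0,0]],[[0,-0.135,-0.1],[0,0,0]],[[0,-0.135,-0.1],[0,0,0]],[[0,-0.135,-0.1],[0,0,0]]]'; python3 -m creep '[[[0,0,0.06],[0,0,0]],[[0,0,0.09],[0,0,0]],[[0,0,0.1],[0,0,0]],[[0,0,0.1],[0,0,0]],[[0,0,0.1],[0,0,0]],[[0,0,0.1],[0,0,0]],[[0,0,0.1],[0,0,0]],[[0,0,0.1],[0,0,0]]]'
```

```text
t: 15.9
tool_pos: [0.4328, 0.1669, 0.1303]
tool_rot: [0.0, 0.061, 0.998, 0.0]
force: [0.1, 0.1, 0.2]
opening: 0.0006
finger_force: 0.0
t: 16.9
tool_pos: [0.4323, 0.1671, 0.0909]
tool_rot: [-0.0, 0.06, 0.998, -0.0]
force: [-9.8, -0.5, 24.3]
opening: 0.0004
finger_force: 12.0
```

```bash
python3 -m creep '[[[0,0,-0.03],[0,0,0]],[[0,0,-0.11],[0,0,0]],[[-0.05,-0.04,-0.12],[0,0,0]],[[-0.12,-0.1,-0.12],[0,0,0]],[[-0.16,-0.135,-0.12],[0,0,0]],[[-0.16,-0.135,-0.12],[0,0,0]],[[-0.16,-0.135,-0.12],[0,0,0]]]'; python3 -m creep '[[[0,0,0.08],[0,0,0]],[[0,0,0.11],[0,0,0]],[[0,0,0.12],[0,0,0]],[[0,0,0.12],[0,0,0]],[[0,0,0.12],[0,0,0]],[[0,0,0.12],[0,0,0]],[[0,0,0.12],[0,0,0]],[[0,0,0.12],[0,0,0]]]'
```

```text
t: 17.77
tool_pos: [0.4886, 0.1056, 0.1377]
tool_rot: [-0.0, 0.06, 0.998, -0.0]
force: [0.7, -1.0, 0.4]
opening: 0.0001
finger_force: 0.0
t: 18.77
tool_pos: [0.4881, 0.1057, 0.0909]
tool_rot: [-0.001, 0.06, 0.998, -0.0]
force: [-13.8, 1.3, 24.7]
opening: 0.0003
finger_force: 12.2
```

Now retreat upward and check.

```bash
python3 -m creep '[[[0,0,-0.03],[0,0,0]],[[0,0,-0.13],[0,0,0]],[[0,0,-0.26],[0,0,0]],[[0,0,-0.38],[0,0,0]],[[0,0,-0.38],[0,0,0]],[[0,0,-0.38],[0,0,0]]]';  python3 - <<'E'
from h import *
a=cams.get_image("scene")[180:420,320:580,::-1];b=cams.get_image("side")[130:370,160:430,::-1]
cv2.imwrite("pics/f.png",cv2.resize(np.hstack([a,b]),None,fx=1.5,fy=1.5))
s=readout.read_state();print(s["qd"].round(3),s["force"])
E
```

```text
t: 19.52
tool_pos: [0.4889, 0.1054, 0.2417]
tool_rot: [-0.0, 0.06, 0.998, -0.0]
force: [-0.5, 0.1, -0.2]
opening: 0.0005
finger_force: 0.0
[-0.002  0.008  0.    -0.     0.002  0.   ] [-0.77493629  0.53407096  0.36243304]
```

View pics/f.png

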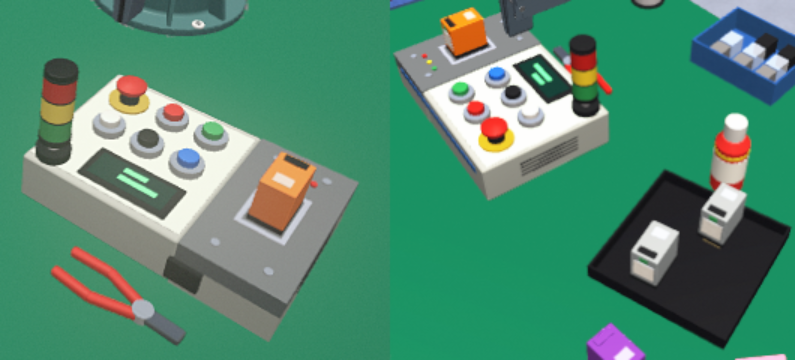

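The final picture shows the relay seated with its lever to the front, all buttons out, and the greys, can and pliers where they were.

```bash
python3 -c "from cell import arm; print(arm.hand_in())"
```

```text
the job is handed in; nothing more can be done
None
```

The orange relay is plugged home in the socket with its lever to the front and let go; blue, green, red and white were pressed in that order, and the job is handed in (about 20 s on the robot's clock), but the hand-in returned no verdict.

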